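Close a loaded test drawer

ROBOT

A 7-joint arm with a two-finger parallel gripper is mounted at the origin on the work surface. World frame = base frame: x ahead of the robot, y to its left, z up, the work surface at z = 0. Lengths are in m, angles in rad, forces in N, time in s.
With the tool pointing down it reaches from about 0.375 to 0.925 m from the base axis. Payload 3.1 kg.
Tool frame: the origin (TCP) lies on the centre line of the jaws, within the pads' length; the fingertips stand 14 mm ahead of it and the grasp point (between the pads) lies 5 mm behind it (ctrl.tcp_to_tips is the distance from the TCP to the fingertips, in m); z points along the fingers, x is the direction in which the jaws open and shut, and the axes are right-handed (so a half turn about z gives the same grasp; the last joint's range is limited). The gripper opens to 85 mm and grips with 20 to 120 N. Pads are 22 mm wide; open, the fingers measure 114 mm over their backs; the gripper's body (76 mm by 85 mm) begins 54 mm behind the grasp point. The pads swing forward as they close: fully open they stand 13 mm farther back than shut.
Start: joints at [1.091, 0.383, 0.044, 1.598, -0.018, 1.161, -0.05], TCP at [0.242, -0.603, 0.245] pointing down, gripper open.
Joint ranges: [-2.61, 2.61], [-0.41, 2.15], [-1.48, 1.57], [0, 2.5], [-1.57, 4.71], [0.05, 1.97], [-2.85, 2.85]. Speed limits (rad/s): [2.79, 2.79, 3.14, 3.14, 3.14, 3.14, 3.14].

INTERFACE

Orientations are given as a unit quaternion [x, y, z, w].
In Python, from workcell import ctrl gives the robot as it stands.
- The arm moves only by the tool step_arm, never from a script. Its argument "motion" is a list of rows, each an object with "xyz": the shift along the tool's x, y, z in cm, a list of three; "dr": the turn, a rotation vector about the tool's x, y, z in rad, a list of three; "fingers": the closure in counts, from 0 (fully open) to 255 (shut). In form: [{"xyz": [tx, ty, tz], "dr": [wx, wy, wz], "fingers": fingers}, ...]. A call has 1 to 20 rows; each row is the pose to reach, as a shift and turn from the pose measured when the call began, along the tool's axes at that moment; what a row does not reach only later rows make up. A row lasts 1/12 s, in which the tool goes at most 41.7 mm and 7.16 degrees, less where a joint would pass 70% of its speed; a pose out of reach is approached as far as the arm can. A call with a gripper value outside its range is refused whole. The fingers move at their own pace and stop on an object; "grip_force" is the grip in N (left out, the last holds). Time passes only in rows, so rows that repeat a pose let the fingers close. It gives the time, the measured TCP pose, the force and the opening at its end, in the units of the state.
- ctrl.observe(): the state, without advancing time (a new reading comes with each control period).
- ctrl.capture(name): name is "scene" or "top" or "wrist"; returns a dict with "pixels" (420x560x3 uint8, blue, green, red), "camera_matrix" (3x3 intrinsics, pixels), "R" (3x3) and "t" (3): a world point X has camera coordinates R X + t. Camera axes: x right, y down, z forward; pixel columns grow to the right and rows downward; lengths in m; the calibration is good to about 2 mm. A picture is of the moment at which its call begins. There is no depth.
- ctrl.job_done(): hands the job in, once; it reports no verdict.
The state is a dict: "clock": time; "joints": joint angles; "qvel": joint speeds; "effort": joint torques, N m; "tcp_pos": TCP position; "ee_rot": TCP orientation; "force": force on the tool from outside, world axes, zero at the start; "moment": the same for the moment, N m; "width": finger opening in m.
Only numpy, scipy, OpenCV 4.12 (cv2) and the standard library are available. Lean on these libraries where they do the work, as an engineer would, in place of code of your own. Each camera call takes 0.05 s, during which the arm holds its last target. There are 200 camera calls.

TASK

One of the tester's two open drawers has an assembled sensor in its nest; the other holds only an empty dish and is to stay open as it is. Get the loaded drawer ready for its test: with the fingertips, push its lid over and fully down flat above the sensor, then push that drawer fully home into the tester. Only push: do not lift anything, leave the sensor and the dish seated in their nests, and do not disturb the other drawer, its lid or the things lying about.

Things in the scene. Friction and masses are not known exactly. Their poses are not given: they have to be found in the camera images.
- tester: the white bench tester, fixed: a flat box 340 mm wide, 270 mm deep, roof 92 mm above the table, front roughly facing the robot; its place and yaw vary. Two drawers side by side, 170 mm apart, come out of its front. Origin: on the table, middle of the front face; x points from the front into the tester, y to the left. The handle's centre line is 30 mm in front of the front face when its drawer is home.
- sensor: the assembled sensor lying in one of the two nests (left or right, it varies): a round puck 50 mm across and 22 mm high, white base, green round board with a white disc under a clear closed cover. Loose. Origin: centre of its underside.
- dish: the empty sensor dish lying in the other nest: an open white round dish 50 mm across and only 9 mm high, nothing in it. Loose. Origin: centre of its underside.
- left_handle (a point): Left drawer (left seen from the robot): middle of its handle, a level steel bar 8 mm thick, 80 mm long, centre line 36 mm above the table and 22 mm in front of the drawer's front panel (128 mm wide, from 8 to 64 mm above the table). Moves with the drawer. Axes: x into the tester (pushed that way the drawer shuts), y to the left along the front, z up.
- left_nest (a point): Left drawer: centre of the top of its nest plate (26 mm above the table), where the puck or dish stands between four pins 9 mm high. 90 mm behind the handle along the drawer's x; same axes. Moves with the drawer.
- left_hinge (a point): Left drawer: middle of the hinge line of its lid, on the drawer's outer (left) side, 54 mm above the table and 56 mm to the left of the nest centre. Fixed to the drawer, same axes; the hinge line runs along x. The open lid stands up over this line and swings inwards (towards the other drawer) and down over the nest.
- left_lid_edge (a point): Left drawer's lid: middle of its free edge, 104 mm from the hinge line; turns with the lid. The lid is a flat aluminium frame with a clear pane, 100 mm along the hinge, 8 mm thick (when shut 2 mm below to 6 mm above the hinge line). Its outer face, the upper one when shut, looks away from the nest while open: push there to shut it. Shut, it clears the puck by 4 mm.
- left_lid (a joint): Angle of the left drawer's lid: 0 = shut, lying flat; 1.57 = upright; up to 1.95 = leaning outwards. The hinge is stiff (about 0.08 N m of friction): the lid stays where it is left, at any angle, and needs about 1 N at its free edge to move.
- left_drawer (a joint): How far the left drawer stands out of the tester (m): 0 = fully home against its stop, 0.13 = pulled right out to its other stop, as both are at the start. It slides with about 2.5 N of friction and stays where it is left. Its lid fits under the tester's roof only when shut.
- right_handle (a point): Right drawer (right seen from the robot): middle of its handle, a level steel bar 8 mm thick, 80 mm long, centre line 36 mm above the table and 22 mm in front of the drawer's front panel (128 mm wide, from 8 to 64 mm above the table). Moves with the drawer. Axes: x into the tester (pushed that way the drawer shuts), y to the left along the front, z up.
- right_nest (a point): Right drawer: centre of the top of its nest plate (26 mm above the table), where the puck or dish stands between four pins 9 mm high. 90 mm behind the handle along the drawer's x; same axes. Moves with the drawer.
- right_hinge (a point): Right drawer: middle of the hinge line of its lid, on the drawer's outer (right) side, 54 mm above the table and 56 mm to the right of the nest centre. Fixed to the drawer, same axes; the hinge line runs along x. The open lid stands up over this line and swings inwards (towards the other drawer) and down over the nest.
- right_lid_edge (a point): Right drawer's lid: middle of its free edge, 104 mm from the hinge line; turns with the lid. The lid is a flat aluminium frame with a clear pane, 100 mm along the hinge, 8 mm thick (when shut 2 mm below to 6 mm above the hinge line). Its outer face, the upper one when shut, looks away from the nest while open: push there to shut it. Shut, it clears the puck by 4 mm.
- right_lid (a joint): Angle of the right drawer's lid: 0 = shut, lying flat; 1.57 = upright; up to 1.95 = leaning outwards. The hinge is stiff (about 0.08 N m of friction): the lid stays where it is left, at any angle, and needs about 1 N at its free edge to move.
- right_drawer (a joint): How far the right drawer stands out of the tester (m): 0 = fully home against its stop, 0.13 = pulled right out to its other stop, as both are at the start. It slides with about 2.5 N of friction and stays where it is left. Its lid fits under the tester's roof only when shut.
- spare: a spare assembled sensor puck, 50 mm across and 22 mm high, standing on the tester's roof. Bystander, loose. Origin: centre of its underside.
- coin: a steel sensor disc, 36 mm across and 5 mm thick, lying on the table in the gap between the two drawers. Bystander, loose. Origin: centre of its underside.
- tweezers: steel tweezers, 145 mm long and 9 mm high, lying on the table left of the drawers. Bystander, loose. Origin: middle, at the underside.
- driver: small black-handled screwdriver, 150 mm long, lying on the table right of the drawers. Bystander, loose. Origin: at its underside.
- bottle: pale grey plastic dispensing bottle, 60 mm across and 150 mm high, standing at the right. Bystander, loose. Origin: centre of its underside.
Things that resemble listed ones, but are neither listed nor needed, are in the scene too. There is more than one size of the dish; the job needs the middle-sized.

How it is judged:
By the outcome, as a careful person would: the job done as asked, in the order asked, and still so for the second after the job is handed in, with the robot touching nothing.
It also fails if it takes over 48 s, if anything falls off the work surface, if the arm or the gripper's body presses on something with over 40 N, if the wrist force passes 120 N, or if a joint passes its speed limit or range.

## Working session

There is one attempt and no reset: what is moved stays moved. The work goes in short steps, Python scripts to look and compute and a tool call to move; the robot and the scene stay as the last step left them, time stands still between calls to the robot, and variables do not carry over. Pictures are saved under pics/ and viewed, about 8 in all and at most 12, crops included, and the job is handed in when it is done.

Besides the shell and the picture viewer there is one more tool, called after ">>>" by a JSON object that holds its "op" and its "data", one argument or row to a line. step_arm: Moves the arm, as the interface text tells. Its arguments: {"type":"object","properties":{"motion":{"type":"array","items":{"type":"object","properties":{"xyz":{"type":"array","items":{"type":"number"}},"dr":{"type":"array","items":{"type":"number"}},"fingers":{"type":"number"}}}},"grip_force":{"type":"number"}},"required":["motion"]}

```bash
mkdir -p pics; cat > h.py <<'E'
from workcell import ctrl
import numpy as np, cv2, json
from scipy.spatial.transform import Rotation as Rn
def cap(n,f):
    c=ctrl.capture(n); cv2.imwrite(f'pics/{f}.png',c['pixels'])
    np.savez(f'pics/{f}.npz',**{k:np.array(c[k]) for k in('camera_matrix','R','t')}); return c
def load(f): return np.load(f'pics/{f}.npz')
def at_z(c,u,v,z):
    d=np.linalg.inv(c['camera_matrix'])@[u,v,1]; R=c['R'];o=-R.T@c['t'];d=R.T@d
    return o+d*(z-o[2])/d[2]
def proj(c,X):
    p=c['camera_matrix']@(c['R']@np.array(X)+c['t']); return p[:2]/p[2]
E
python3 -c "
from h import *
a=cap('scene','s0');b=cap('top','t0')
for c in(a,b):print(-c['R'].T@c['t'],c['R'].round(2).tolist())
print(ctrl.observe())
cv2.imwrite('pics/both.png',np.vstack([cv2.resize(a['pixels'],(400,300)),cv2.resize(b['pixels'],(400,300))]))"
```

```text
[ 1.03833491 -0.20203013  0.88826643] [[0.36, 0.93, -0.0], [0.8, -0.3, -0.52], [-0.49, 0.18, -0.85]]
[ 0.45288216 -0.04050053  1.32884335] [[-0.02, -1.0, -0.02], [-0.99, 0.02, -0.12], [0.12, 0.01, -0.99]]
{'clock': 0.1, 'joints': array([ 1.09123275,  0.3837522 ,  0.04381239,  1.599448  , -0.01788897,
        1.16120602, -0.04989128]), 'qvel': array([-1.32033472e-03, -2.15549817e-03,  2.65884520e-04, -4.14851126e-03,
       -5.21274798e-05,  5.89292667e-04,  9.70898122e-04]), 'effort': array([ 2.44910720e-03, -4.34724963e+01,  1.02925301e+00, -2.50453681e+01,
        1.08472112e-02,  5.47352465e-03, -2.40760713e-06]), 'tcp_pos': array([ 0.24186073, -0.60242354,  0.24399864]), 'ee_rot': array([ 8.28451068e-01, -5.60060142e-01, -1.03750806e-03, -6.24209927e-04]), 'force': array([-0.00466615,  0.03899701, -0.28251636]), 'moment': array([-0.06889831,  0.01092178,  0.04181024]), 'width': 0.0852542021359303}
```

View pics/s0.png

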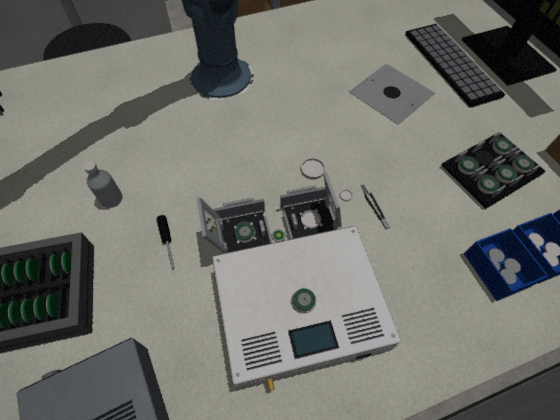

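View pics/t0.png

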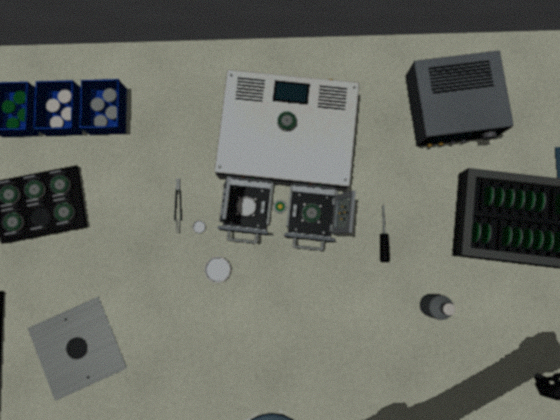

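The top view shows two open drawers. The left one (nest ~(249,207)) holds a plain white disc. The right one (nest ~(312,213)) holds a green puck, with its lid standing at ~(344,213). Lookalikes for the sensor are the spare on the roof (287,121), the green thing in the gap (280,206), the tray pucks (8–62,190–220), the rack at right, and the white discs at (218,269) and (199,227). I choose the right drawer and will check it in a crop.

```bash
python3 -c "
from h import *
a=cv2.imread('pics/t0.png')[165:265,210:370]; a=cv2.resize(a,None,fx=5,fy=5,interpolation=cv2.INTER_CUBIC)
a=cv2.convertScaleAbs(a,alpha=1.5,beta=10);cv2.imwrite('pics/c1.png',a)
b=cv2.imread('pics/s0.png')[170:280,190:350]; b=cv2.resize(b,None,fx=5,fy=5,interpolation=cv2.INTER_CUBIC)
cv2.imwrite('pics/c2.png',b)
"
```

```text
(no output)
```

View pics/c1.png

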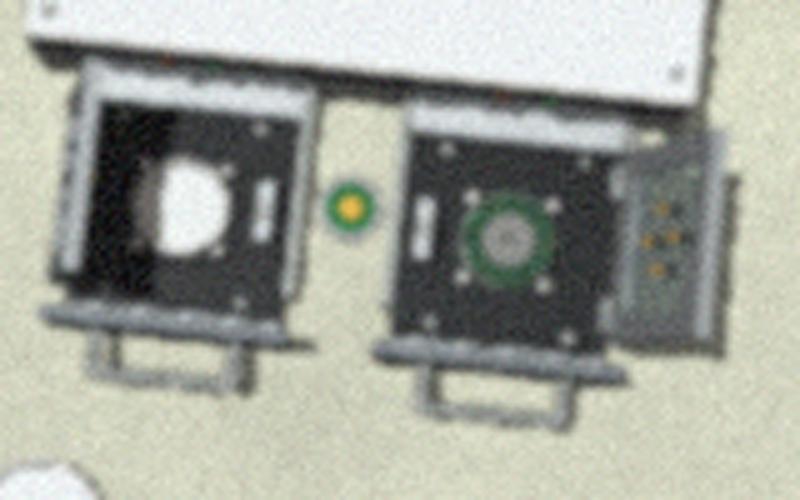

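View pics/c2.png

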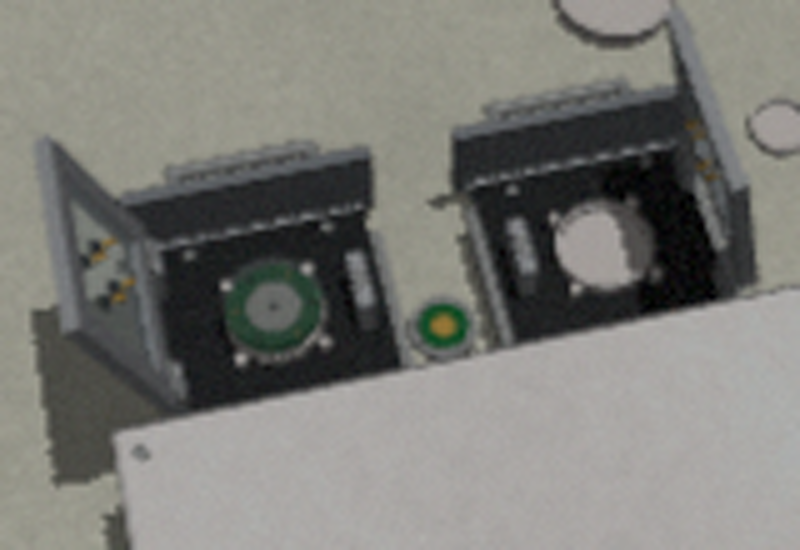

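```bash
python3 -c "
from h import *
t=load('t0');s=load('s0')
T=lambda x,y,z:at_z(t,210+x/5-.4,165+y/5-.4,z)
S=lambda x,y,z:at_z(s,190+x/5-.4,170+y/5-.4,z)
def tri(a,b):
  A=[];B=[]
  for c,(u,v) in((t,a),(s,b)):
    P=c['camera_matrix']@np.c_[c['R'],c['t']]
    for r,w in((0,u),(1,v)):
      q=P[r]-w*P[2];A.append(q[:3]);B.append(-q[3])
  return np.linalg.lstsq(np.array(A),np.array(B),rcond=None)[0]
np.set_printoptions(precision=4,suppress=True)
print('sensor',T(508,238,.048),S(275,307,.048))
print('handle',T(418,407,.04),T(572,421,.04))
print('panel',T(375,347,.064),T(628,377,.064))
f=T(30,42,.092),T(697,104,.092);print('roof',f,np.degrees(np.arctan2(*(f[1]-f[0])[[0,1]])))
C=lambda x,y:(210+x/5-.4,165+y/5-.4)
D=lambda x,y:(190+x/5-.4,170+y/5-.4)
print('lid front',tri(C(712,348),D(45,140)),'rear',tri(C(724,132),D(72,330)))
"
```

```text
sensor [ 0.6032 -0.1143  0.048 ] [ 0.609  -0.1157  0.048 ]
handle [ 0.5184 -0.0663  0.04  ] [ 0.5094 -0.1445  0.04  ]
panel [ 0.5478 -0.045   0.064 ] [ 0.5298 -0.1713  0.064 ]
roof (array([0.7024, 0.1239, 0.092 ]), array([ 0.6627, -0.2075,  0.092 ])) -173.16942141838842
lid front [ 0.5381 -0.2005  0.143 ] rear [ 0.6396 -0.2115  0.1482]
```

The crop confirms it: right drawer, green puck with white disc between four pins, lid leaning outwards. Next I'll move with fingers shut to a high point outside that lid.

```bash
cat >> h.py <<'E'
yaw=np.radians(-6.8); X=np.array([np.cos(yaw),np.sin(yaw),0]);Y=np.array([-X[1],X[0],0]);nest=np.array([.604,-.1155,0])
# drawer-frame point: a along x from nest, b to the RIGHT of nest, z of fingertips(untilted TCP=z+.014)
def go(a,b,z,tilt=0):
    o=ctrl.observe();R=Rn.from_quat(o['ee_rot'])
    p=nest+a*X-b*Y;p[2]=z+.014
    Rt=Rn.from_matrix(np.c_[X,-Y,[0,0,-1]])*Rn.from_euler('y',tilt)
    print('xyz cm',(R.inv().apply(p-o['tcp_pos'])*100).round(2),'dr',(R.inv()*Rt).as_rotvec().round(3))
def st():
    o=ctrl.observe();d=o['tcp_pos']-nest;print(o['clock'],'a,b,ztip',(d@X).round(4),(-d@Y).round(4),(d[2]-.014).round(4),'F',o['force'].round(1),o['width'])
E
python3 -c "
from h import *
go(0,.15,.231)
go(0,.135,.125)"
```

```text
xyz cm [-18.53 -44.55  -0.06] dr [-1.00e-03  2.00e-03 -1.07e+00]
xyz cm [-19.82 -45.27  10.54] dr [-1.00e-03  2.00e-03 -1.07e+00]
```

>>> {"op": "step_arm", "data": {
  "motion": [
    {"xyz": [-18.5, -44.5, 0], "dr": [0, 0, -1.07], "fingers": 255},
    {"xyz": [-18.5, -44.5, 0], "dr": [0, 0, -1.07], "fingers": 255},
    {"xyz": [-18.5, -44.5, 0], "dr": [0, 0, -1.07], "fingers": 255},
    {"xyz": [-18.5, -44.5, 0], "dr": [0, 0, -1.07], "fingers": 255},
    {"xyz": [-18.5, -44.5, 0], "dr": [0, 0, -1.07], "fingers": 255},
    {"xyz": [-18.5, -44.5, 0], "dr": [0, 0, -1.07], "fingers": 255},
    {"xyz": [-18.5, -44.5, 0], "dr": [0, 0, -1.07], "fingers": 255},
    {"xyz": [-18.5, -44.5, 0], "dr": [0, 0, -1.07], "fingers": 255},
    {"xyz": [-18.5, -44.5, 0], "dr": [0, 0, -1.07], "fingers": 255},
    {"xyz": [-18.5, -44.5, 0], "dr": [0, 0, -1.07], "fingers": 255},
    {"xyz": [-18.5, -44.5, 0], "dr": [0, 0, -1.07], "fingers": 255},
    {"xyz": [-18.5, -44.5, 0], "dr": [0, 0, -1.07], "fingers": 255},
    {"xyz": [-18.5, -44.5, 0], "dr": [0, 0, -1.07], "fingers": 255},
    {"xyz": [-18.5, -44.5, 0], "dr": [0, 0, -1.07], "fingers": 255},
    {"xyz": [-18.5, -44.5, 0], "dr": [0, 0, -1.07], "fingers": 255},
    {"xyz": [-18.5, -44.5, 0], "dr": [0, 0, -1.07], "fingers": 255}
  ]
}}

```text
clock: 1.43
tcp_pos: [0.5842, -0.2674, 0.2438]
ee_rot: [0.998, -0.061, -0.001, -0.0]
force: [-0.4, 0.6, 0.2]
width: -0.0003
```

```bash
python3 -c "
from h import *
st();go(0,.135,.120)
c=cap('wrist','w1')"
```

```text
1.4333 a,b,ztip -0.0017 0.1532 0.2298 F [-0.4  0.6  0.2] -0.00033479900683982037
xyz cm [ 0.19 -1.81 10.98] dr [-0.001  0.003 -0.004]
```

View pics/w1.png

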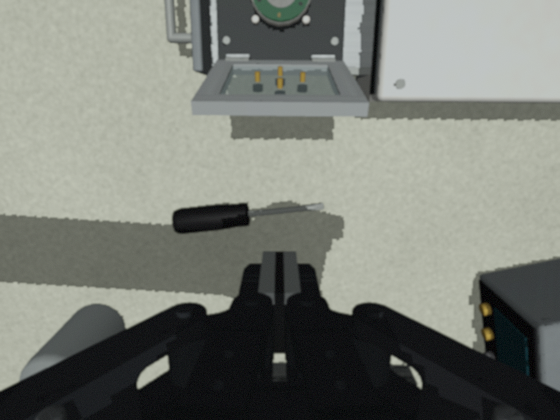

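The wrist view shows the lid square to the tool. Its outer top edge runs along row ~113, columns 193–368 and centred at 280, so the finger is in line. I'll descend outside it and begin the push.

>>> {"op": "step_arm", "data": {
  "motion": [
    {"xyz": [0.2, -1.0, 4], "dr": [0, 0, 0], "fingers": 255},
    {"xyz": [0.2, -1.5, 8], "dr": [0, 0, 0], "fingers": 255},
    {"xyz": [0.2, -1.8, 9.8], "dr": [0, 0, 0], "fingers": 255},
    {"xyz": [0.2, -1.8, 9.8], "dr": [0, 0, 0], "fingers": 255},
    {"xyz": [0.2, -2.8, 9.8], "dr": [0, 0, 0], "fingers": 255},
    {"xyz": [0.2, -3.6, 9.8], "dr": [0, 0, 0], "fingers": 255},
    {"xyz": [0.2, -4.3, 9.7], "dr": [0, 0, 0], "fingers": 255},
    {"xyz": [0.2, -5.0, 9.6], "dr": [0, 0, 0], "fingers": 255},
    {"xyz": [0.2, -5.7, 9.4], "dr": [0, 0, 0], "fingers": 255},
    {"xyz": [0.2, -6.4, 9.3], "dr": [0, 0, 0], "fingers": 255},
    {"xyz": [0.2, -7.1, 9.2], "dr": [0, 0, 0], "fingers": 255},
    {"xyz": [0.2, -7.8, 9.1], "dr": [0, 0, 0], "fingers": 255},
    {"xyz": [0.2, -8.5, 9.1], "dr": [0, 0, 0], "fingers": 255},
    {"xyz": [0.2, -9.2, 9.2], "dr": [0, 0, 0], "fingers": 255},
    {"xyz": [0.2, -9.8, 9.2], "dr": [0, 0, 0], "fingers": 255},
    {"xyz": [0.2, -10.2, 9.2], "dr": [0, 0, 0], "fingers": 255},
    {"xyz": [0.2, -10.2, 9.2], "dr": [0, 0, 0], "fingers": 255}
  ]
}}

```text
clock: 2.9
tcp_pos: [0.5982, -0.1644, 0.1515]
ee_rot: [0.998, -0.06, -0.002, -0.001]
force: [0.2, 0.5, 0.9]
width: -0.0001
```

```bash
python3 -c "
from h import *
st()
go(0,.0508,.1377)
a=cap('scene','s1')['pixels'][130:280,190:350]
cv2.imwrite('pics/c3.png',cv2.resize(a,None,fx=4,fy=4,interpolation=cv2.INTER_CUBIC))"
```

```text
2.9 a,b,ztip 0.0001 0.0492 0.1375 F [0.2 0.5 0.9] -6.154222325435225e-05
xyz cm [-0.01  0.16 -0.02] dr [-0.002  0.004 -0.002]
```

View pics/c3.png

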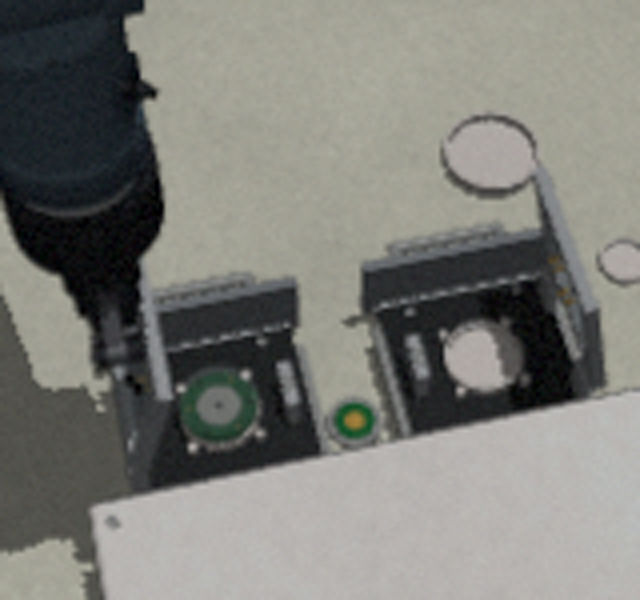

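The crop shows the lid just past upright with the finger (~(115,340)) on its outer face, and puck and nest undisturbed. I'll continue along the arc.

>>> {"op": "step_arm", "data": {
  "motion": [
    {"xyz": [0, -0.9, 0.25], "dr": [0, 0, 0], "fingers": 255},
    {"xyz": [0, -1.95, 0.7], "dr": [0, 0, 0], "fingers": 255},
    {"xyz": [0, -2.5, 1.0], "dr": [0, 0, 0], "fingers": 255},
    {"xyz": [0, -2.95, 1.3], "dr": [0, 0, 0], "fingers": 255},
    {"xyz": [0, -3.8, 1.9], "dr": [0, 0, 0], "fingers": 255},
    {"xyz": [0, -4.6, 2.75], "dr": [0, 0, 0], "fingers": 255},
    {"xyz": [0, -5.3, 3.6], "dr": [0, 0, 0], "fingers": 255},
    {"xyz": [0, -5.85, 4.6], "dr": [0, 0, 0], "fingers": 255},
    {"xyz": [0, -6.3, 5.6], "dr": [0, 0, 0], "fingers": 255},
    {"xyz": [0, -6.5, 6.2], "dr": [0, 0, 0], "fingers": 255},
    {"xyz": [0, -6.6, 6.7], "dr": [0, 0, 0], "fingers": 255},
    {"xyz": [0, -6.65, 7.1], "dr": [0, 0, 0], "fingers": 255},
    {"xyz": [0, -6.7, 7.4], "dr": [0, 0, 0], "fingers": 255},
    {"xyz": [0, -6.7, 7.6], "dr": [0, 0, 0], "fingers": 255},
    {"xyz": [0, -6.7, 7.6], "dr": [0, 0, 0], "fingers": 255}
  ]
}}

```text
clock: 4.2
tcp_pos: [0.6058, -0.0989, 0.0753]
ee_rot: [0.998, -0.061, -0.002, -0.001]
force: [0.6, -0.0, -0.5]
width: 0.0
```

```bash
python3 -c "
from h import *
st()"
```

```text
4.2 a,b,ztip -0.0002 -0.0167 0.0613 F [ 0.6 -0.  -0.5] 1.9132274728642226e-05
```

Press down in small increments until the force rises.

>>> {"op": "step_arm", "data": {
  "motion": [
    {"xyz": [0, 0, 0.1], "dr": [0, 0, 0], "fingers": 255},
    {"xyz": [0, 0, 0.2], "dr": [0, 0, 0], "fingers": 255},
    {"xyz": [0, 0, 0.3], "dr": [0, 0, 0], "fingers": 255},
    {"xyz": [0, 0, 0.3], "dr": [0, 0, 0], "fingers": 255}
  ]
}}

```text
clock: 4.53
tcp_pos: [0.606, -0.0992, 0.0724]
ee_rot: [0.998, -0.061, -0.002, -0.001]
force: [0.0, -0.1, 0.2]
width: 0.0002
```

>>> {"op": "step_arm", "data": {
  "motion": [
    {"xyz": [0, 0, 0.1], "dr": [0, 0, 0], "fingers": 255},
    {"xyz": [0, 0, 0.2], "dr": [0, 0, 0], "fingers": 255},
    {"xyz": [0, 0, 0.2], "dr": [0, 0, 0], "fingers": 255}
  ]
}}

```text
clock: 4.78
tcp_pos: [0.6061, -0.0992, 0.0707]
ee_rot: [0.998, -0.061, -0.002, -0.001]
force: [-1.2, 0.5, 1.8]
width: 0.0
```

```bash
python3 -c "
from h import *
st()
a=cap('scene','s2')['pixels'][130:280,190:350]
cv2.imwrite('pics/c4.png',cv2.resize(a,None,fx=4,fy=4,interpolation=cv2.INTER_CUBIC))"
```

```text
4.7833 a,b,ztip 0.0002 -0.0164 0.0567 F [-1.2  0.5  1.8] 1.8015211380444235e-05
```

View pics/c4.png

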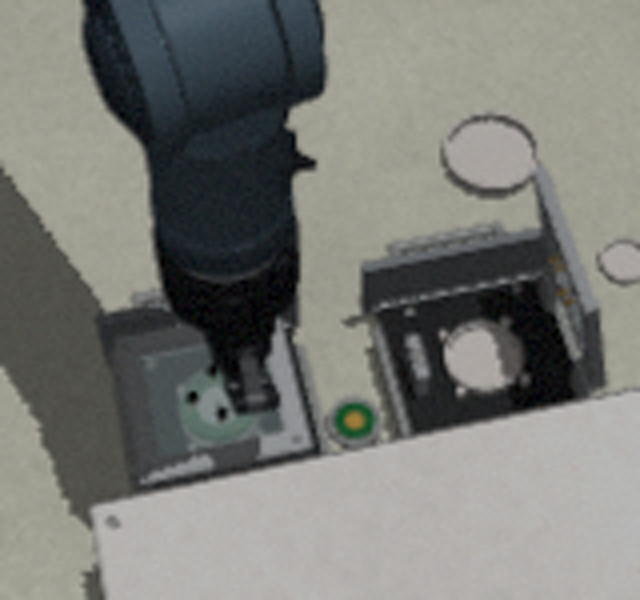

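The lid is almost or quite flat over the puck. The finger is probably on the recessed pane, so I'll press on the frame bar near the free edge to be sure it's fully shut.

>>> {"op": "step_arm", "data": {
  "motion": [
    {"xyz": [0, 0, -1.2], "dr": [0, 0, 0], "fingers": 255},
    {"xyz": [0, -2.0, -1.2], "dr": [0, 0, 0], "fingers": 255},
    {"xyz": [0, -2.0, -1.2], "dr": [0, 0, 0], "fingers": 255},
    {"xyz": [0, -2.0, -0.8], "dr": [0, 0, 0], "fingers": 255},
    {"xyz": [0, -2.0, -0.5], "dr": [0, 0, 0], "fingers": 255},
    {"xyz": [0, -2.0, -0.4], "dr": [0, 0, 0], "fingers": 255},
    {"xyz": [0, -2.0, -0.4], "dr": [0, 0, 0], "fingers": 255}
  ]
}}

```text
clock: 5.42
tcp_pos: [0.6079, -0.0804, 0.0742]
ee_rot: [0.998, -0.062, -0.002, -0.0]
force: [0.3, 1.3, 0.4]
width: 0.0001
```

>>> {"op": "step_arm", "data": {
  "motion": [
    {"xyz": [0, 0, 0.1], "dr": [0, 0, 0], "fingers": 255},
    {"xyz": [0, 0, 0.2], "dr": [0, 0, 0], "fingers": 255},
    {"xyz": [0, 0, 0.2], "dr": [0, 0, 0], "fingers": 255}
  ]
}}

```text
clock: 5.67
tcp_pos: [0.6089, -0.0805, 0.0739]
ee_rot: [0.998, -0.062, -0.002, -0.0]
force: [-1.9, 0.3, 7.3]
width: 0.0002
```

Contact came at tip height 60 mm with 7 N, which is exactly the shut height. Now I'll retract up and go in front of the handle, with the tool leaning back.

>>> {"op": "step_arm", "data": {
  "motion": [
    {"xyz": [0, 0, -4], "dr": [0, 0, 0], "fingers": 255},
    {"xyz": [0, 0, -7], "dr": [0, 0, 0], "fingers": 255},
    {"xyz": [-3, 1, -7], "dr": [0, 0, 0], "fingers": 255},
    {"xyz": [-7, 2, -7], "dr": [0, 0, 0], "fingers": 255},
    {"xyz": [-11, 3, -7], "dr": [0, 0, 0], "fingers": 255},
    {"xyz": [-15, 3.6, -7], "dr": [0, 0.1, 0], "fingers": 255},
    {"xyz": [-16, 3.6, -7], "dr": [0, 0.2, 0], "fingers": 255},
    {"xyz": [-16, 3.6, -7], "dr": [0, 0.2, 0], "fingers": 255},
    {"xyz": [-16, 3.6, -7], "dr": [0, 0.2, 0], "fingers": 255}
  ]
}}

```text
clock: 6.42
tcp_pos: [0.4409, -0.0972, 0.1424]
ee_rot: [0.993, -0.063, 0.095, 0.007]
force: [0.5, -1.2, 1.4]
width: -0.0002
```

```bash
python3 -c "
from h import *
st();go(-.15,0,.026,.2)
go(-.12,0,.026,.2)
go(.021,0,.026,.2)
a=cap('top','t2')['pixels'][140:290,190:390]
cv2.imwrite('pics/c5.png',cv2.convertScaleAbs(cv2.resize(a,None,fx=4,fy=4,interpolation=cv2.INTER_CUBIC),alpha=1.5,beta=10))"
```

```text
6.4167 a,b,ztip -0.1641 0.0011 0.1284 F [ 0.5 -1.2  1.4] -0.0002020997491415577
xyz cm [-0.56 -0.13 10.33] dr [ 0.002  0.008 -0.007]
xyz cm [ 2.38 -0.16 10.9 ] dr [ 0.002  0.008 -0.007]
xyz cm [16.22 -0.26 13.58] dr [ 0.002  0.008 -0.007]
```

View pics/c5.png

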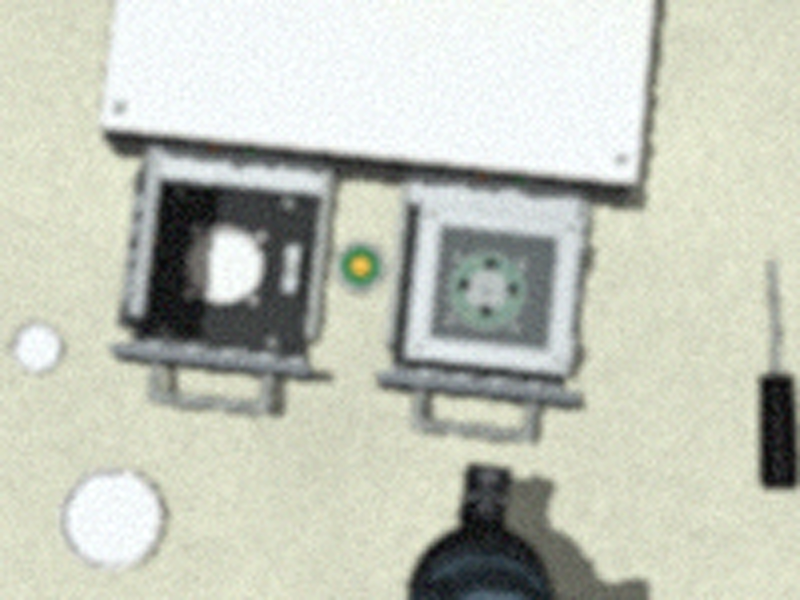

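Lid shut flat over the seated puck, and the finger (~(487,480)) is centred in front of the handle. I'll descend and push.

>>> {"op": "step_arm", "data": {
  "motion": [
    {"xyz": [-0.6, -0.1, 4], "dr": [0, 0, 0], "fingers": 255},
    {"xyz": [-0.6, -0.1, 8], "dr": [0, 0, 0], "fingers": 255},
    {"xyz": [-0.6, -0.1, 10.3], "dr": [0, 0, 0], "fingers": 255},
    {"xyz": [-0.6, -0.1, 10.3], "dr": [0, 0, 0], "fingers": 255},
    {"xyz": [0.4, -0.1, 10.5], "dr": [0, 0, 0], "fingers": 255},
    {"xyz": [1.4, -0.1, 10.7], "dr": [0, 0, 0], "fingers": 255},
    {"xyz": [2.4, -0.1, 10.9], "dr": [0, 0, 0], "fingers": 255},
    {"xyz": [3.4, -0.1, 11.1], "dr": [0, 0, 0], "fingers": 255},
    {"xyz": [4.4, -0.1, 11.3], "dr": [0, 0, 0], "fingers": 255},
    {"xyz": [5.4, -0.1, 11.5], "dr": [0, 0, 0], "fingers": 255},
    {"xyz": [6.4, -0.2, 11.7], "dr": [0, 0, 0], "fingers": 255},
    {"xyz": [7.4, -0.2, 11.9], "dr": [0, 0, 0], "fingers": 255},
    {"xyz": [8.4, -0.2, 12.1], "dr": [0, 0, 0], "fingers": 255},
    {"xyz": [9.4, -0.2, 12.3], "dr": [0, 0, 0], "fingers": 255},
    {"xyz": [10.4, -0.2, 12.5], "dr": [0, 0, 0], "fingers": 255},
    {"xyz": [11.4, -0.2, 12.7], "dr": [0, 0, 0], "fingers": 255},
    {"xyz": [12.4, -0.2, 12.85], "dr": [0, 0, 0], "fingers": 255},
    {"xyz": [13.4, -0.2, 13.05], "dr": [0, 0, 0], "fingers": 255},
    {"xyz": [13.4, -0.2, 13.05], "dr": [0, 0, 0], "fingers": 255}
  ]
}}

```text
clock: 8.05
tcp_pos: [0.6053, -0.1159, 0.045]
ee_rot: [0.993, -0.063, 0.101, 0.007]
force: [1.3, -0.2, -0.0]
width: -0.0
```

```bash
python3 -c "
from h import *
st();go(.021,0,.026,.2)"
```

```text
8.05 a,b,ztip 0.0013 0.0003 0.031 F [ 1.3 -0.2 -0. ] -3.0079978813203485e-05
xyz cm [ 1.83 -0.04  0.88] dr [ 0.002 -0.003 -0.007]
```

```bash
python3 -c "
from h import *
a=cap('scene','s3')['pixels'][130:280,190:350]
b=cap('top','t3')['pixels'][140:260,200:360]
cv2.imwrite('pics/c6.png',np.vstack([cv2.resize(a,None,fx=3,fy=2.2,interpolation=cv2.INTER_CUBIC)[:270],cv2.convertScaleAbs(cv2.resize(b,None,fx=3,fy=2.7,interpolation=cv2.INTER_CUBIC),alpha=1.5)]))"
```

```text
(no output)
```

View pics/c6.png

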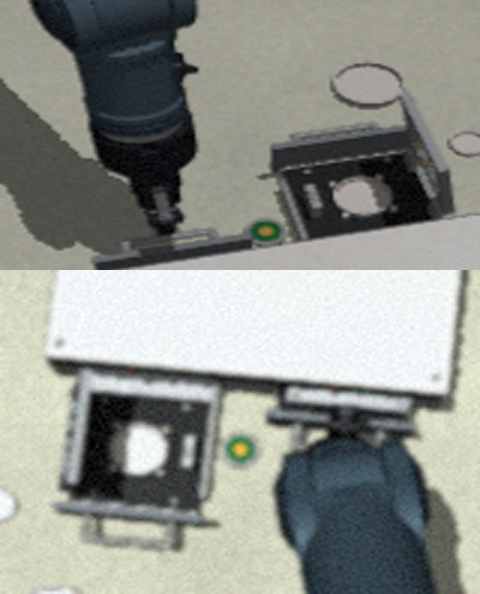

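The drawer follows and is ~2 cm from home. The tip sits a little high on the bar, so I'll back off 6 mm, lower it, and finish the push.

>>> {"op": "step_arm", "data": {
  "motion": [
    {"xyz": [-0.6, 0, 0], "dr": [0, 0, 0], "fingers": 255},
    {"xyz": [-0.6, 0, 0.4], "dr": [0, 0, 0], "fingers": 255},
    {"xyz": [0, 0, 0.55], "dr": [0, 0, 0], "fingers": 255},
    {"xyz": [0.5, 0, 0.65], "dr": [0, 0, 0], "fingers": 255},
    {"xyz": [0.9, 0, 0.7], "dr": [0, 0, 0], "fingers": 255},
    {"xyz": [1.3, 0, 0.8], "dr": [0, 0, 0], "fingers": 255},
    {"xyz": [1.5, 0, 0.85], "dr": [0, 0, 0], "fingers": 255},
    {"xyz": [1.5, 0, 0.85], "dr": [0, 0, 0], "fingers": 255}
  ]
}}

```text
clock: 8.82
tcp_pos: [0.6189, -0.1168, 0.0377]
ee_rot: [0.993, -0.062, 0.099, 0.006]
force: [-2.3, 0.6, 0.1]
width: 0.0004
```

```bash
python3 -c "
from h import *
st()"
```

```text
8.8167 a,b,ztip 0.0149 -0.0005 0.0237 F [-2.3  0.6  0.1] 0.00036261698557911773
```

>>> {"op": "step_arm", "data": {
  "motion": [
    {"xyz": [0.2, 0, 0.04], "dr": [0, 0, 0], "fingers": 255},
    {"xyz": [0.3, 0, 0.06], "dr": [0, 0, 0], "fingers": 255},
    {"xyz": [0.3, 0, 0.06], "dr": [0, 0, 0], "fingers": 255}
  ]
}}

```text
clock: 9.07
tcp_pos: [0.6224, -0.1172, 0.0379]
ee_rot: [0.993, -0.062, 0.099, 0.006]
force: [-1.4, -0.1, -1.4]
width: -0.0001
```

>>> {"op": "step_arm", "data": {
  "motion": [
    {"xyz": [0.2, 0, 0.04], "dr": [0, 0, 0], "fingers": 255},
    {"xyz": [0.4, 0, 0.08], "dr": [0, 0, 0], "fingers": 255},
    {"xyz": [0.4, 0, 0.08], "dr": [0, 0, 0], "fingers": 255}
  ]
}}

```text
clock: 9.32
tcp_pos: [0.6262, -0.1177, 0.0379]
ee_rot: [0.993, -0.062, 0.099, 0.006]
force: [-3.7, 0.1, -0.1]
width: 0.0001
```

>>> {"op": "step_arm", "data": {
  "motion": [
    {"xyz": [0.2, 0, 0.04], "dr": [0, 0, 0], "fingers": 255},
    {"xyz": [0.4, 0, 0.08], "dr": [0, 0, 0], "fingers": 255},
    {"xyz": [0.4, 0, 0.08], "dr": [0, 0, 0], "fingers": 255}
  ]
}}

```text
clock: 9.57
tcp_pos: [0.6266, -0.1178, 0.0377]
ee_rot: [0.994, -0.062, 0.094, 0.007]
force: [-14.6, 2.6, 11.9]
width: -0.0002
```

The force jumps to a hard stop at about the expected home position. I'll back off, clear the area, and check.

>>> {"op": "step_arm", "data": {
  "motion": [
    {"xyz": [-2, 0, -0.4], "dr": [0, 0, 0], "fingers": 255},
    {"xyz": [-5, 0, -1], "dr": [0, 0, 0], "fingers": 255},
    {"xyz": [-8, 0, -1.6], "dr": [0, 0, 0], "fingers": 255},
    {"xyz": [-10, 0, -5], "dr": [0, 0, 0], "fingers": 255},
    {"xyz": [-12, 0, -9], "dr": [0, 0, 0], "fingers": 255},
    {"xyz": [-14, 0, -12], "dr": [0, 0, 0], "fingers": 255},
    {"xyz": [-16, 0, -15], "dr": [0, 0, 0], "fingers": 255},
    {"xyz": [-16, 0, -15], "dr": [0, 0, 0], "fingers": 255},
    {"xyz": [-16, 0, -15], "dr": [0, 0, 0], "fingers": 255}
  ]
}}

```text
clock: 10.32
tcp_pos: [0.4452, -0.0954, 0.1581]
ee_rot: [0.993, -0.063, 0.099, 0.008]
force: [-0.4, -1.4, -0.2]
width: 0.0002
```

```bash
python3 -c "
from h import *
st()
c=cap('top','t4');a=c['pixels'][100:265,200:380]
cv2.imwrite('pics/c7.png',cv2.convertScaleAbs(cv2.resize(a,None,fx=4,fy=3.6,interpolation=cv2.INTER_CUBIC),alpha=1.5,beta=10))"
```

```text
10.3167 a,b,ztip -0.1601 -0.0012 0.1441 F [-0.4 -1.4 -0.2] 0.000168766536289135
```

View pics/c7.png

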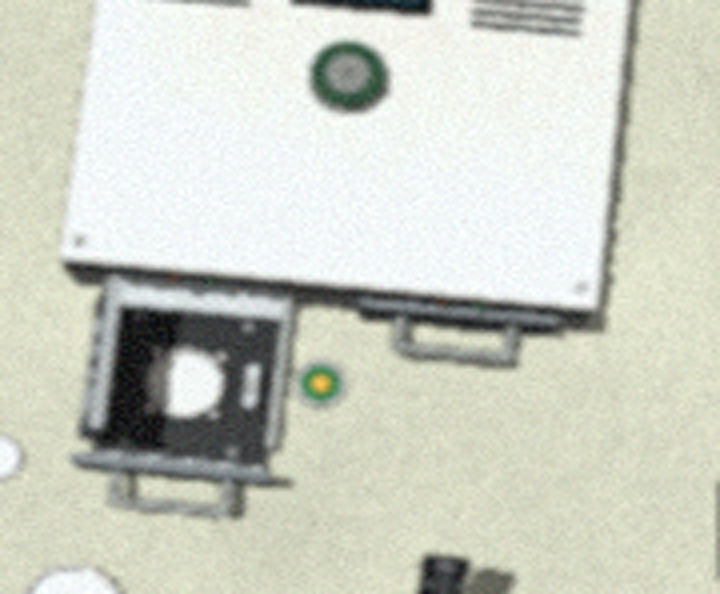

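```bash
python3 -c "
from h import *
t=load('t4')
T=lambda x,y,z:at_z(t,200+x/4-.4,100+y/3.6-.4,z)
h=[T(400,348,.04),T(518,359,.04)];m=(h[0]+h[1])/2
print(h,'travel',(m-np.array([.5139,-.1054,.04]))@X)
# image registration of the handle: subpixel shift between t0 and t4
a=cv2.imread('pics/t0.png',0).astype(np.float32);b=cv2.imread('pics/t4.png',0).astype(np.float32)
H=np.array([.5139,-.1054,.036])
p=proj(load('t0'),H)
best=[]
w=a[int(p[1])-5:int(p[1])+5,int(p[0])-22:int(p[0])+22]
q=proj(t,H+.13*X);y0,x0=int(q[1])-15,int(q[0])-35
r=cv2.matchTemplate(b[y0:y0+30,x0:x0+70],w,cv2.TM_CCOEFF_NORMED);_,v,_,l=cv2.minMaxLoc(r)
print(v,'found shift',(x0+l[0]-int(p[0])+22,y0+l[1]-int(p[1])+5),'expected',q-p)
o=at_z(t,p[0]+x0+l[0]-int(p[0])+22,p[1]+y0+l[1]-int(p[1])+5,.036);print('travel',(o-H)@X)
"
```

```text
[array([ 0.64627508, -0.08615412,  0.04      ]), array([ 0.63644697, -0.16192767,  0.04      ])] travel 0.12877155805432014
0.8991658687591553 found shift (5, -49) expected [  4.45458314 -50.04785921]
travel 0.12740187889342391
```

Measured travel is 127–129 mm, within about one pixel of 130. One firmer push will settle whether that is the stop.

>>> {"op": "step_arm", "data": {
  "motion": [
    {"xyz": [2, 0, 3], "dr": [0, 0, 0], "fingers": 255},
    {"xyz": [4, 0, 6], "dr": [0, 0, 0], "fingers": 255},
    {"xyz": [6, 0, 10], "dr": [0, 0, 0], "fingers": 255},
    {"xyz": [8, 0, 13.4], "dr": [0, 0, 0], "fingers": 255},
    {"xyz": [11, 0, 14], "dr": [0, 0, 0], "fingers": 255},
    {"xyz": [13, 0, 14.4], "dr": [0, 0, 0], "fingers": 255},
    {"xyz": [14.5, 0, 14.6], "dr": [0, 0, 0], "fingers": 255},
    {"xyz": [15.3, 0, 14.7], "dr": [0, 0, 0], "fingers": 255},
    {"xyz": [15.7, 0, 14.8], "dr": [0, 0, 0], "fingers": 255},
    {"xyz": [16.1, 0, 14.9], "dr": [0, 0, 0], "fingers": 255},
    {"xyz": [16.4, 0, 14.9], "dr": [0, 0, 0], "fingers": 255},
    {"xyz": [16.6, 0, 14.9], "dr": [0, 0, 0], "fingers": 255},
    {"xyz": [16.6, 0, 14.9], "dr": [0, 0, 0], "fingers": 255}
  ]
}}

```text
clock: 11.45
tcp_pos: [0.6271, -0.1176, 0.0399]
ee_rot: [0.994, -0.062, 0.089, 0.007]
force: [-14.2, 2.4, 11.4]
width: 0.0002
```

It stopped at the same place (0.627 m) with 14 N, so the drawer is on its stop. I'll retreat and hand in.

>>> {"op": "step_arm", "data": {
  "motion": [
    {"xyz": [-2, 0, -0.4], "dr": [0, 0, 0], "fingers": 255},
    {"xyz": [-5, 0, -1], "dr": [0, 0, 0], "fingers": 255},
    {"xyz": [-8, 0, -1.6], "dr": [0, 0, 0], "fingers": 255},
    {"xyz": [-10, 0, -5], "dr": [0, 0, 0], "fingers": 255},
    {"xyz": [-12, 0, -9], "dr": [0, 0, 0], "fingers": 255},
    {"xyz": [-14, 0, -12], "dr": [0, 0, 0], "fingers": 255},
    {"xyz": [-16, 0, -15], "dr": [0, 0, 0], "fingers": 255},
    {"xyz": [-16, 0, -15], "dr": [0, 0, 0], "fingers": 255},
    {"xyz": [-16, 0, -15], "dr": [0, 0, 0], "fingers": 255}
  ]
}}

```text
clock: 12.2
tcp_pos: [0.4443, -0.095, 0.1605]
ee_rot: [0.994, -0.063, 0.091, 0.009]
force: [0.4, 0.1, -1.1]
width: 0.0002
```

```bash
python3 -c "
from h import *
st()
b=cap('top','t5')['pixels'];a=cv2.imread('pics/t4.png');d=cv2.absdiff(cv2.GaussianBlur(a,(5,5),0),cv2.GaussianBlur(b,(5,5),0)).max(2)
print('max change around tester/drawers',d[60:240,160:400].max())
print(ctrl.job_done())"
```

```text
12.2 a,b,ztip -0.161 -0.0015 0.1465 F [ 0.4  0.1 -1.1] 0.0002046326857731036
max change around tester/drawers 5
the job is handed in; nothing more can be done
None
```

The loaded drawer was the right one. With the fingers shut, I pushed its lid over and down flat above the sensor, then pushed that drawer home by its handle. I handed the job in at 12.2 s with the arm clear.

- **Lid:** pressing on its frame met 7 N at 60 mm, exactly the shut height. The top view then showed it flat with the sensor seated below it.
- **Drawer:** two separate pushes stopped at the same place (about 0.627 m) with 14–15 N. Travel measured in the images was 127–129 mm instead of the nominal 130 mm, which is within about one pixel.
- **Unexplained reading:** both pushes also showed about 12 N upwards on the tool at the stop. I put this down to the leaning finger against the bar.
- **The rest:** the left drawer with its dish, the coin and the spare looked undisturbed in the view after the first push home. I did not check the tweezers, driver or bottle closely afterwards, nor the left lid, which the top view barely shows; the arm stayed away from all of them. The sensor cannot be seen now that the drawer is shut.

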